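# Dispense the small balls from a dial-capped tube

### The arm

A 6-joint arm with a two-finger parallel gripper is mounted at the origin on the work surface. World frame = base frame: x ahead of the robot, y to its left, z up, the work surface at z = 0. Lengths are in mm, angles in degrees, forces in N, time in s.
With the tool pointing down it reaches from about 300 to 850 mm from the base axis. Payload 4.2 kg.
Tool frame: the origin (TCP) lies on the centre line of the jaws, within the pads' length; the fingertips stand 11 mm ahead of it and the grasp point (between the pads) lies 8 mm behind it; z points along the fingers, y is the line along which they close (so a half turn about z gives the same grasp; the last joint's range is limited). The gripper opens to 91 mm and grips with 3 to 60 N. Pads are 32 mm wide; open, the fingers measure 118 mm over their backs; the gripper's body (76 mm by 178 mm) begins 60 mm behind the grasp point.
Start: joints at [71.505, 18.312, 89.639, -0, 72.044, -1.146], TCP at [171.463, 548.855, 224.976] pointing down, gripper open.
Joint ranges: [-177.97, 177.97], [-48.28, 115.42], [12.27, 149.76], [-77.06, 257.06], [2.81, 150.46], [-146.56, 146.56]. Speed limits (degrees/s): [147.25, 147.25, 180, 180, 180, 180].

### API

Orientations are given as [roll, pitch, yaw] about the fixed x, y, z axes, in that order (R = Rz(yaw) Ry(pitch) Rx(roll)).
In Python, from workcell import env, grab_frame, camera_model, models gives the robot as it stands.
- The arm moves only by the shell command python3 -m crank 'ROWS' [FORCE]. ROWS is text: rows parted by semicolons, each of 7 numbers parted by spaces: the closure, from -1 (fully open) to 1 (shut), so that 0 is half open, then the shift along the tool's x, y, z in mm, then the turn, a rotation vector about the tool's x, y, z in degrees. A call has 1 to 10 rows; each row shifts and turns the commanded pose from where the row before left it, along the tool's axes as they then stand; what a row does not reach is not made up. A row lasts 1/8 s, in which the tool goes at most 62.5 mm and 10.7 degrees, less where a joint would pass 70% of its speed; a pose out of reach is approached as far as the arm can. A call is refused whole if a number of a shift passes 62.5 or a number of a turn 10.7, either way. A call with a gripper value outside its range is refused whole. The fingers move at their own pace and stop on an object; FORCE is the grip in N (left out, the last holds). Time passes only in rows, so rows that do not move let the fingers close. It gives the time, the measured TCP pose, the force, the opening and the grip force at its end, in the units of the state.
- env.state(): the state, without advancing time (a new reading comes with each control period).
- grab_frame(name): name is "side" or "top"; returns the picture (420x560x3 uint8, blue, green, red); there is no depth.
- camera_model(name): a dict with "K" (3x3 intrinsics, pixels), "R" (3x3) and "t" (3): a world point X has camera coordinates R X + t. Camera axes: x right, y down, z forward; pixel columns grow to the right and rows downward; lengths in mm; the calibration is good to about 2 mm. A picture is of the moment at which its call begins. camera_model takes no time and is no camera call.
- env.job_done(): hands the job in; it is judged then, once.
Trained networks look in the newest picture that a camera, given by its name, has taken for a name from the list of things; names that differ only in an ending like _2 or _b are one class to them, and where a whole thing is asked for, a point or a joint stands for the part that bears it (a point fixed in the world has none). Each returns a list of dicts, best first, with "p" (0 to 1); they miss things now and then, are a little off and sometimes report something else, mostly with a low value. They report only what shows in the picture. A call takes as long as a camera call. They do not tell look-alikes from the thing itself.
- models.search_frame(name, camera): "point" ([x, y, z] in mm, in world coordinates, good to about 4 mm: the middle of the surface that is visible of it).
The state is a dict: "time_s": time; "qpos": joint angles; "qvel": joint speeds; "effort": joint torques, N m; "ee_pos": TCP position; "ee_rot": TCP orientation; "force": force on the tool from outside, world axes, zero at the start; "torque": the same for the moment, N m; "gripper_width": finger opening in mm; "gripper_force": force on a finger pad.
Only numpy, scipy, OpenCV 4.12 (cv2) and the standard library are available. Lean on these libraries where they do the work, as an engineer would, in place of code of your own. Each camera call takes 0.05 s, during which the arm holds its last target. There are 200 camera calls.

### The job

First turn the feeder's orange dial so that its medium hole, the one that lets the small steel balls through but holds the large brass ones back, lies over the tube's mouth at the red tab. Then put the blue bin under the mouth's drop spot in front of the feeder and tip the tube over with its red handle so that all three small balls run into the bin. Swing the tube fully back to its rest stop, set the bin with the balls down in the middle of the green mat, and leave everything else on the table where it is.

Things in the scene. Friction and masses are not known exactly. Their poses are not given: they have to be found in the camera images.
- feeder: Fixed ball feeder. Origin on the table under the middle of the hinge line; +x to its back, +y to the side with the red handle; its front (-x) faces roughly to the robot. Base plate 10 mm thick, x -15 to 90, y -88 to 88 mm. Two blue posts at y = +-70 mm (10 thick, 30 wide in x, 168 mm high) carry the hinge, whose axis runs along y.
- hinge (a point): Middle of the hinge line of the tipping tube, 155 mm above the table.
- tube (a joint): Tipping angle of the clear tube about the feeder's y axis, rad. 0 = rest, at its stop: the tube leans 26 degrees from vertical, mouth up and to the feeder's front (-x). Grows as the mouth swings over the front and down, to a stop at 1.53 (mouth 24 degrees below level). Stiff hinge (0.6 N m, about 6 N at the handle): stays where left. Balls roll out beyond about 1.15.
- handle (a point): Middle of the red handle, a round bar of diameter 16 mm along the feeder's y axis, y = 82 to 134 mm from the feeder's centre, on a lever 95 mm from the hinge line. At rest the lever points up and 25 degrees to the back (handle 241 mm high, 40 mm behind the hinge); fully tipped, 63 degrees to the front (199 mm high, 84 mm in front). It turns with the tube.
- magazine (a point): Centre of the clear tube's length, on its axis (tube inner diameter 31 mm, closed at its lower end, 55 mm from here to the bottom and 60 mm to the mouth). This point's z axis runs along the tube towards the mouth.
- mouth (a point): Centre of the tube's mouth, covered by the dial. A red tab on the tube head stands just outside the dial's rim, beside the mouth, on the side away from the knob.
- dial (a joint): Angle of the orange dial, rad, positive anticlockwise seen from outside (looking down on the knob). 0 = medium hole (22 mm) over the mouth, 1.05 = small hole (9 mm), 2.10 = large hole (31 mm). Range -0.30 to 2.35, no detents, friction 0.05 N m, stays where left. Starts between 0.7 and 1.35: turn it clockwise. Should be within 0.12 of 0.
- knob_grip (a point): Gripping point on the black knob at the centre of the dial (disc of radius 57 mm). Knob: bar 32 mm long (x axis), 12 mm wide (y axis), its top 13 mm above this point, the dial's face 25 mm below it, with a hub of radius 17 mm 3 mm high. z axis = dial axis, outward; with the tube at rest it leans 26 degrees to the feeder's front. The bar's white-marked end (-x) points to the medium hole.
- drop_spot (a point): Point on the table 90 mm in front of the hinge line where the bin's centre should stand to catch the balls (within about 12 mm), bin yawed like the feeder: its x axis along the feeder's, its tab away from the feeder.
- bin: Loose blue open bin, 118 (x) by 108 (y) mm, walls 4 mm thick and 45 mm high, about 0.2 kg. Origin at the centre of its underside, z up. A grip tab stands on its -x wall.
- bin_grip (a point): Gripping point on the bin's tab, 70 mm above the bin's underside, 60 mm from its centre towards -x. The tab is 10 mm thick (x), 40 mm wide (y), and reaches up to 90 mm, 45 mm over the wall's rim.
- mat: Green mat, 200 by 200 by 3 mm, fixed. Origin at the centre of its underside.
- ball_a_center (a point): Centre of a small steel ball, diameter 14 mm, at the start in the tube, in front of the large balls.
- ball_b_center (a point): Centre of the second small steel ball, the same.
- ball_c_center (a point): Centre of the third small steel ball, the same.
- big_a_center (a point): Centre of a large brass ball, diameter 26 mm, at the bottom of the tube; it must stay in the tube.
- big_b_center (a point): Centre of the second large brass ball, the same.
- meter: Bystander: yellow multimeter, 150 by 75 by 40 mm.
- spray: Bystander: yellow spray can, diameter 52 mm, 160 mm high.
- driver: Bystander: screwdriver lying on the table.
- gear: Bystander: orange printed gear, diameter 60 mm, 12 mm thick.
- tape: Bystander: red roll of tape, diameter 54 mm, 18 mm high.
- beaker: Bystander: clear plastic cup, diameter 72 mm, 90 mm high.
- spanner: Bystander: open-ended spanner lying on the table.
There are look-alikes about, which are no part of the job. Several things have the shape of the bin; the one meant has the colours described above.

How it is judged:
By the outcome, as a careful person would: the job done as asked, in the order asked, and still so for the second after the job is handed in, with the robot touching nothing.
It also fails if it takes over 72 s, if anything falls off the work surface, if the arm or the gripper's body presses on something with over 40 N, if the wrist force passes 120 N, or if a joint passes its speed limit or range.

## Working session

There is one attempt and no reset: what is moved stays moved. The work goes in short steps, Python scripts to look and compute and a shell command to move; the robot and the scene stay as the last step left them, time stands still between calls to the robot, and variables do not carry over. Pictures are saved under pics/ and viewed, at most 10 in all, crops included, and the job is handed in when it is done.

```bash
ls; mkdir -p pics; cat > h.py <<'E'
import numpy as np, cv2
from workcell import env, grab_frame, camera_model, models
from scipy.spatial.transform import Rotation as Ro
def cam(n):
    c=camera_model(n); return [np.array(c[k],float) for k in('K','R','t')]
def proj(n,X):
    K,R,t=cam(n); p=K@(R@np.array(X,float)+t); return p[:2]/p[2]
def ray(n,uv):
    K,R,t=cam(n); d=R.T@np.linalg.solve(K,[uv[0],uv[1],1]); return -R.T@t,d
def onz(n,uv,z):
    o,d=ray(n,uv); return o+d*(z-o[2])/d[2]
def tri(u1,u2):
    A=[];b=[]
    o1,d1=ray('side',u1);o2,d2=ray('top',u2)
    s=np.linalg.lstsq(np.c_[d1,-d2],o2-o1,rcond=None)[0]
    p,q=o1+s[0]*d1,o2+s[1]*d2
    return (p+q)/2,np.linalg.norm(p-q)
E
python3 - <<'E'
from h import *
a=grab_frame('side');b=grab_frame('top')
cv2.imwrite('pics/s0.png',a);cv2.imwrite('pics/t0.png',b)
for c in('side','top'):
    for n in('feeder','handle','mouth','knob_grip','magazine','bin','bin_grip','mat','hinge'):
        for r in models.search_frame(n,c)[:4]:
            print(c,n,np.round(r['point']),round(r['p'],2),np.round(proj(c,r['point'])))
print(env.state())
E
```

```text
pics
side feeder [636. -29. 148.] 0.82 [256. 180.]
side handle [627. -32. 211.] 0.87 [259. 164.]
side handle [751. 266. 116.] 0.27 [175. 258.]
side handle [375. 104.  18.] 0.26 [329. 267.]
side mouth [624. -32. 214.] 0.95 [260. 164.]
side mouth [592. 480.   7.] 0.43 [202. 373.]
side knob_grip [615. -37. 223.] 0.59 [264. 161.]
side magazine [636. -32. 212.] 0.65 [256. 163.]
side bin [ 480. -316.   24.] 0.97 [330. 156.]
side bin_grip [ 482. -311.   17.] 0.75 [328. 158.]
side bin_grip [ 299. -351.   22.] 0.59 [384. 162.]
side mat [478. 297.   2.] 0.9 [272. 320.]
side hinge [638. -26. 153.] 0.76 [255. 179.]
top feeder [632. -32. 203.] 0.82 [311. 190.]
top handle [624. -36. 220.] 0.72 [312. 191.]
top mouth [622. -36. 216.] 0.8 [313. 192.]
top mouth [ 372. -120.   12.] 0.64 [332. 272.]
top knob_grip [619. -46. 220.] 0.57 [315. 192.]
top magazine [625. -40. 218.] 0.85 [314. 191.]
top bin [ 484. -313.    4.] 0.7 [384. 242.]
top bin [ 293. -361.    5.] 0.69 [400. 295.]
top bin_grip [ 292. -365.    7.] 0.84 [401. 295.]
top bin_grip [ 483. -309.    8.] 0.75 [383. 242.]
top bin_grip [636. -29. 200.] 0.33 [310. 189.]
top hinge [640. -32. 202.] 0.8 [311. 188.]
top hinge [753. 243. 149.] 0.25 [230. 160.]
{'time_s': 1.0, 'qpos': array([ 7.15047742e+01,  1.83122349e+01,  8.96401890e+01, -4.15582193e-04,
        7.20445371e+01, -1.14555452e+00]), 'qvel': array([-0.02348487, -0.03425238,  0.03125109,  0.09528124, -0.02249586,
        0.04635079]), 'effort': array([ 2.89361333e-04, -4.12358737e+01, -2.32232541e+01,  7.28083402e-02,
        3.75020353e-02,  1.20987764e-05]), 'ee_pos': array([171.46532194, 548.84250861, 224.96449385]), 'ee_rot': array([1.79996969e+02, 4.56027599e-04, 1.62650457e+02]), 'force': array([-0.5036132 , -1.38463305, -0.20657496]), 'torque': array([ 0.01398499, -0.0311522 ,  0.00194849]), 'gripper_force': 0.0, 'gripper_width': 91.24372403999256}
```

```bash
python3 - <<'E'
import cv2,numpy as np
a=cv2.imread('pics/s0.png');b=cv2.imread('pics/t0.png')
A=cv2.resize(a[80:400,130:450],(800,600)) if 0 else cv2.resize(a,(800,600))
cv2.imwrite('pics/s0b.png',A)
cv2.imwrite('pics/t0b.png',cv2.resize(b,(800,600)))
E
```

```text
(no output)
```

View pics/s0b.png

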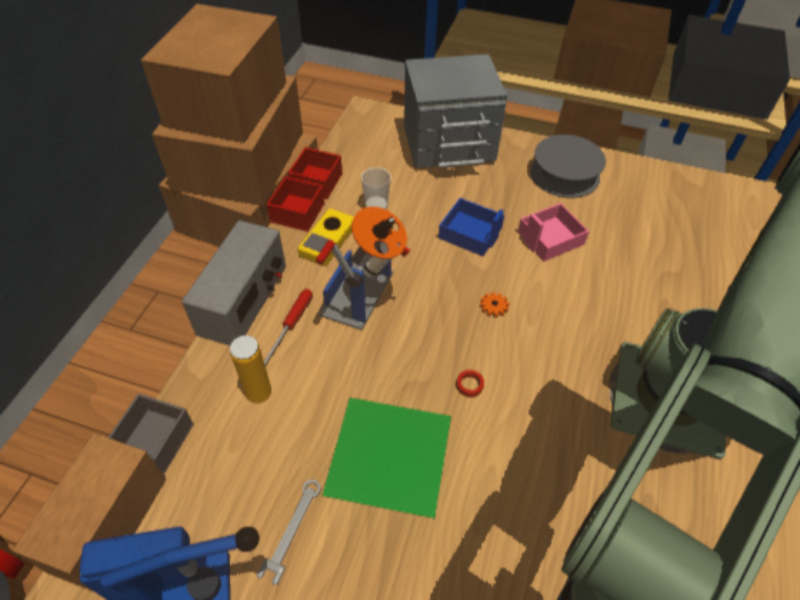

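View pics/t0b.png

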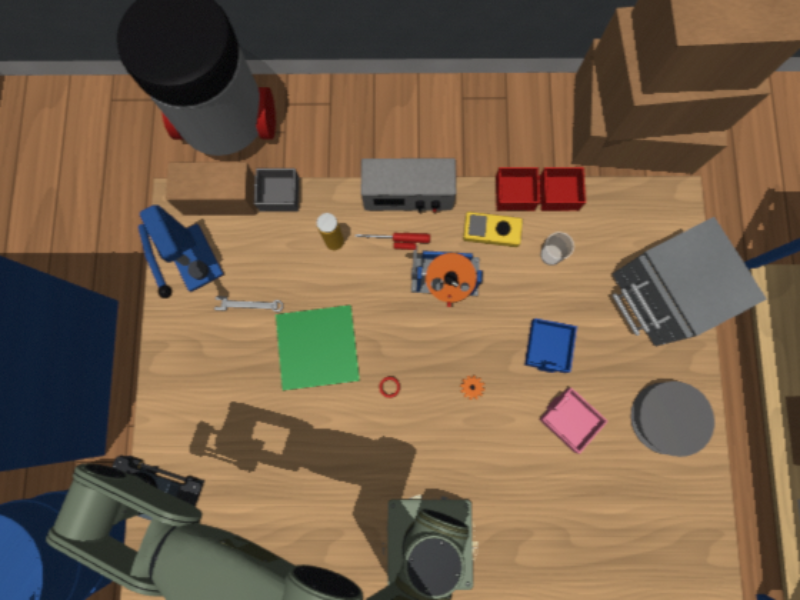

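Side (800×600 view): the feeder's orange dial is at (380,233), the blue bin at (471,226), the pink look-alike at (555,232) and the mat at (388,457). Bin candidates are the blue one at side px (329,157) and the pink one at (384,162). Blue matches the description. The red double boxes and the grey box have other colours. I'll confirm with an enlarged mosaic.

```bash
python3 - <<'E'
import cv2,numpy as np
a=cv2.imread('pics/s0.png');b=cv2.imread('pics/t0.png')
c=lambda i,u,v,w,h:cv2.resize(i[v:v+h,u:u+w],(400,300),interpolation=cv2.INTER_CUBIC)
m=np.vstack([np.hstack([c(a,222,140,80,60),c(a,222,180,80,60)]),np.hstack([c(b,280,165,64,48),c(b,352,215,64,48)])])
m=np.vstack([np.hstack([cv2.resize(a[140:236,218:298],(400,480)),cv2.resize(b[165:213,280:344],(400,300))[:300].copy() if 0 else np.vstack([c(b,280,165,64,48),cv2.resize(b[215:263,352:416],(240,180)).copy() if 0 else cv2.resize(b[220:264,356:436],(400,180))])])])
cv2.imwrite('pics/m1.png',m)
E
```

```text
(no output)
```

View pics/m1.png

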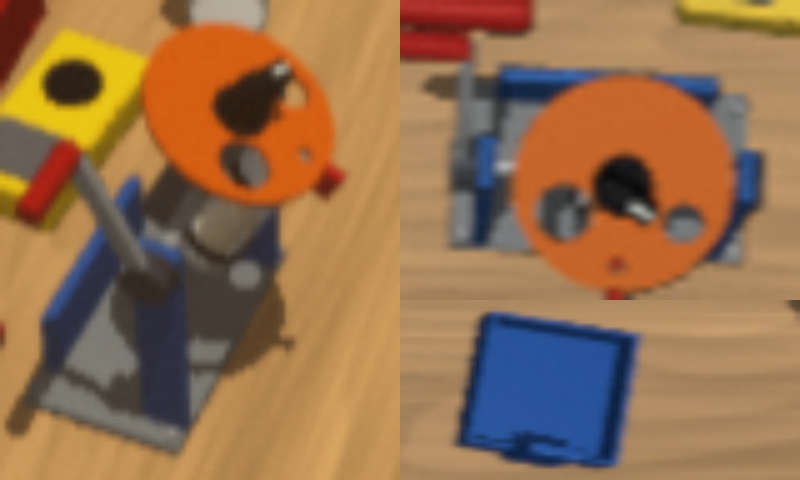

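The bin at mosaic (550,390) is blue with its tab towards the robot, so it's the right one. The dial's small hole is near the red tab, and the white mark points right towards the medium hole at (685,223). Next I fit the poses.

```bash
cat > fit.py <<'E'
from h import *
from scipy.optimize import least_squares
I={'side':cv2.imread('pics/s0.png'),'top':cv2.imread('pics/t0.png')}
box={'side':(240,138,292,186),'top':(292,172,336,214)}
def mom(pts):
    m=cv2.moments(np.float32(pts).reshape(-1,1,2)); A=m['m00']
    return np.array([m['m10']/A,m['m01']/A,np.sqrt(m['mu20']/A),np.sqrt(m['mu02']/A),m['mu11']/A/8])
M={}
for c in I:
    u,v,U,V=box[c]; h=cv2.cvtColor(I[c],cv2.COLOR_BGR2HSV)[v:V,u:U]
    k=cv2.inRange(h,(6,150,100),(18,255,255))
    n,l,s,_=cv2.connectedComponentsWithStats(k); j=1+np.argmax(s[1:,4])
    p=np.argwhere(l==j)[:,::-1]+[u,v]; M[c]=mom(cv2.convexHull(p.astype(np.int32)).astype(float))
T=np.radians(26); nrm=np.array([-np.sin(T),0,np.cos(T)]); dn=np.array([-np.cos(T),0,-np.sin(T)])
th=np.linspace(0,2*np.pi,73)[:-1]
def W(p,X): 
    c,s=np.cos(p[2]),np.sin(p[2]); X=np.array(X,float)
    return np.array([p[0]+c*X[0]-s*X[1],p[1]+s*X[0]+c*X[1],X[2]])
def res(p):
    C=np.array([p[3],0,p[4]]); r=[]
    for c in M:
        pts=[proj(c,W(p,C+57*(np.cos(t)*dn+np.sin(t)*np.array([0,1,0])))) for t in th]
        r+=list((mom(np.array(pts))-M[c])*[2,2,1,1,1])
    r+=list(proj('side',W(p,[-15,88,5]))-[254,230.4]); r+=list(proj('side',W(p,[90,88,5]))-[226,221])
    r+=list(proj('side',W(p,[40,108,241]))-[228,176.4]); 
    r+=[proj('top',W(p,[40,82,241]))[0]-294,proj('top',W(p,[40,108,241]))[1]-172.5]
    return np.array(r)
if __name__=='__main__':
    q=least_squares(res,[620,-35,0,-40,250],loss='soft_l1',x_scale=[10,10,.1,10,10]);p=q.x
    print('feeder',np.round(p[:2],1),np.degrees(p[2]).round(2),'dial face',p[3:].round(1),'cost',q.cost);print(res(p).round(1))
    np.save('p.npy',p)
    C=np.array([p[3],0,p[4]])
    print('dial centre world',W(p,C).round(1),'tubeaxis offset check along dn to hinge',((np.array([0,0,155])-C)@dn).round(1),((C-np.array([0,0,155]))@nrm).round(1))
    n=W([0,0,p[2]],nrm);d=W([0,0,p[2]],dn);y=W([0,0,p[2]],[0,1,0])
    for nm,uv in(('med',(325.6,200.7)),('large',(306.1,199.1)),('small',(314.6,207.2)),('tab',(314.2,211.9))):
        o,r=ray('top',uv);X=o+r*((W(p,C)-o)@n)/(r@n)-W(p,C)
        # anticlockwise seen from outside about n: e1=d, e2=n x d
        print(nm,np.degrees(np.arctan2(X@np.cross(n,d),X@d)).round(1),np.linalg.norm(X).round(1))
    b=[onz('top',u,45)[:2] for u in((373.2,222.6),(403.6,227),(399,253),(368,248.6))]
    print('bin c',np.mean(b,0),'edges',[np.round((np.linalg.norm(b[i]-b[i-1]),np.degrees(np.arctan2(*(b[i]-b[i-1])[::-1]))),1) for i in range(4)])
    for c in I:
        k=cv2.inRange(cv2.cvtColor(I[c],cv2.COLOR_BGR2HSV),(50,120,60),(75,255,255))
        n,l,s,ce=cv2.connectedComponentsWithStats(k);j=1+np.argmax(s[1:,4]);print('mat',c,onz(c,ce[j],3).round(1))
        k=cv2.inRange(cv2.cvtColor(I[c],cv2.COLOR_BGR2HSV),(105,140,60),(125,255,255));
        if c=='top': 
            k[:215]=0;k[265:]=0;k[:,:360]=0;k[:,412:]=0
            P=np.argwhere(k)[:,::-1].astype(np.float32);print('bin rect',cv2.minAreaRect(P))
    print('meter etc spot',W(p,[-90,0,0]))
E
python3 fit.py
```

```text
Traceback (most recent call last):
  File "fit.py", line 29, in <module>
    q=least_squares(res,[620,-35,0,-40,250],loss='soft_l1',x_scale=[10,10,.1,10,10]);p=q.x
  File "fit.py", line 22, in res
    pts=[proj(c,W(p,C+57*(np.cos(t)*dn+np.sin(t)*np.array([0,1,0])))) for t in th]
         ~~~~^^^^^^^^^^^^^^^^^^^^^^^^^^^^^^^^^^^^^^^^^^^^^^^^^^^^^^^^
  File "h.py", line 7, in proj
    K,R,t=cam(n); p=K@(R@np.array(X,float)+t); return p[:2]/p[2]
          ~~~^^^
  File "h.py", line 5, in cam
    c=camera_model(n); return [np.array(c[k],float) for k in('K','R','t')]
ValueError: time passes only in moves, steps and waits
```

```bash
sed -i 's/^def cam(n):/from functools import cache\n@cache\ndef cam(n):/' h.py; python3 fit.py
```

```text
feeder [642.5 -42.2] 1.5 dial face [-34.9 221.3] cost 24.13976577937751
[ 5.2 -4.7 -1.9 -0.4  0.  -0.8  3.2  0.3  0.1 -0.2 -1.5 -0.2 -6.3  0.8
 -1.5  1.  -5.3  0.1]
dial centre world [607.7 -43.1 221.3] tubeaxis offset check along dn to hinge -2.3 74.9
med 64.4 38.5
large -71.0 29.7
small -1.2 37.4
tab -2.3 53.2
bin c [ 494.08965895 -311.13402646] edges [array([ 96.8, -13.4]), array([110.1, -98.4]), array([ 96.2, 167.1]), array([111. ,  81.9])]
mat side [477.2 296.8   3. ]
mat top [479.8 286.5   3. ]
bin rect ((385.2080993652344, 242.1473846435547), (30.563495635986328, 33.984779357910156), 8.746162414550781)
meter etc spot [552.53349136 -44.56478214   0.        ]
```

```bash
cat > f2.py <<'E'
from fit import *
X,g=tri(M['side'][:2],M['top'][:2]);print('disc tri',X.round(1),g.round(1),M)
for c in I: print(c,'campos',(-cam(c)[1].T@cam(c)[2]).round(0))
def r2(p): return np.r_[res(p)[:10],res(p)[14:]]
q=least_squares(r2,[620,-35,0,-40,230],x_scale=[10,10,.1,10,10],loss='soft_l1');p=q.x
print(p.round(2),np.degrees(p[2]),res(p).round(1));np.save('p.npy',p)
def draw(p,S=6):
    out=[]
    for c,(u,v,w,h) in(('side',(215,135,66*1,100)),('top',(275,160,66,60))):
        w=66 if c=='top' else 75
        im=cv2.resize(I[c][v:v+h,u:u+w],None,fx=S if c=='top' else 5.9,fy=S if c=='top' else 5.9,interpolation=cv2.INTER_CUBIC);s=S if c=='top' else 5.9
        L=lambda Xs,col:cv2.polylines(im,[np.int32([(proj(c,W(p,x))+.5-[u,v])*s for x in Xs])],False,col,1,16)
        C=np.array([p[3],0,p[4]])
        L([C+57*(np.cos(t)*dn+np.sin(t)*np.array([0,1,0])) for t in th],(255,255,255))
        L([[-15,-88,10],[90,-88,10],[90,88,10],[-15,88,10],[-15,-88,10]],(0,255,0))
        L([[40,82,241],[40,134,241]],(255,255,0))
        for s_ in(1,-1): L([[-15,65*s_,168],[15,65*s_,168],[15,75*s_,168],[-15,75*s_,168],[-15,65*s_,168]],(255,0,255))
        out.append(im)
    H=max(o.shape[0] for o in out);m=np.zeros((H,sum(o.shape[1] for o in out),3),np.uint8);x=0
    for o in out:m[:o.shape[0],x:x+o.shape[1]]=o;x+=o.shape[1]
    return m[:600,:840]
m=draw(p);m=cv2.resize(m,(800,int(m.shape[0]*800/m.shape[1])));cv2.imwrite('pics/ov1.png',m);print(m.shape)
E
python3 f2.py
```

```text
disc tri [617.4 -45.9 205.2] 0.1 {'side': array([264.2223093 , 163.0719697 ,  11.44023033,   9.30289211,
         3.06675332]), 'top': array([ 3.15240252e+02,  1.94109254e+02,  8.59119761e+00,  8.59410226e+00,
       -4.10112973e-02])}
side campos [ 324.  749. 1069.]
top campos [ 321.   62. 1470.]
[ 6.6635e+02 -4.2190e+01  1.2000e-01 -5.2350e+01  2.1397e+02] 6.86290873807892 [  1.9  -4.6  -2.   -0.7   0.2   2.    0.2   0.2   0.   -0.3  -6.2  -2.1
 -11.9   1.5  -6.8   0.5  -6.3  -3.9]
(563, 800, 3)
```

View pics/ov1.png

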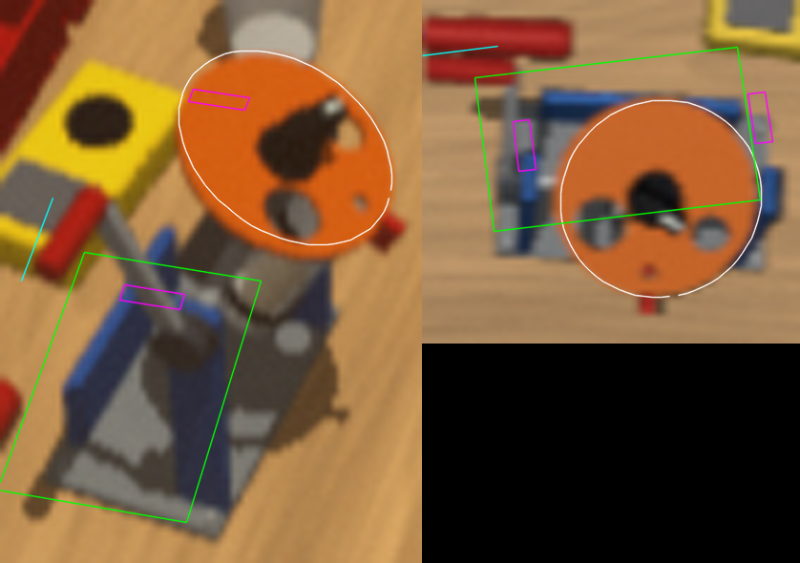

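The overlay (right panel top view, left panel side) shows usable features: base corners at top (500,253) and (762,268), right post (771,192), handle end (515,70), side handle (75,233), side base corners (222,528) and (52,472). I refit with those.

```bash
cat > f3.py <<'E'
import f2; from f2 import *
S=lambda u,v:np.array([u,v])/5.634+[214.5,134.5]
Tp=lambda u,v:np.array([u-422,v])/5.73+[274.5,159.5]
F=[('side',[-15,88,10],S(222,522)),('side',[90,88,10],S(52,470)),('side',[40,82,241],S(97,195)),('side',[40,134,241],S(50,270)),
('top',[-15,88,10],Tp(500,253)),('top',[-15,-88,10],Tp(762,268)),('top',[0,-70,168],Tp(771,192)),('top',[40,82,241],Tp(515,70))]
def r3(p):
    r=list(res(p)[:10]*.7)
    for c,X,uv in F: r+=list(proj(c,W(p,X))-uv)
    return np.array(r)
q=least_squares(r3,[635,-35,0,-40,215],x_scale=[10,10,.1,10,10],loss='soft_l1');p=q.x
print('F3',p.round(2),np.degrees(p[2]));print(r3(p).round(1));np.save('p.npy',p)
C=np.array([p[3],0,p[4]])
print('dial centre',W(p,C),'along dn',(C-[0,0,155])@dn,'along n',(C-[0,0,155])@nrm,'spot',W(p,[-90,0,0]))
m=f2.draw(p);m=cv2.resize(m,(800,int(m.shape[0]*800/m.shape[1])));cv2.imwrite('pics/ov2.png',m)
n=W([0,0,p[2]],nrm);d=W([0,0,p[2]],dn)
for nm,uv in(('med',Tp(710,233)),('large',Tp(601,222)),('small',Tp(650,271))):
    o,r=ray('top',uv);X=o+r*((W(p,C)-o)@n)/(r@n)-W(p,C)
    print(nm,np.degrees(np.arctan2(X@np.cross(n,d),X@d)).round(1),np.linalg.norm(X).round(1))
def box(r):
    pass
B=[(86,13),(238,35),(215,165),(60,143)]
b=[onz('top',(u/5+355.5,v/4.0909+219.5),45)[:2] for u,v in B]
print('bin c',np.mean(b,0),[np.round((np.linalg.norm(b[i]-b[i-1]),np.degrees(np.arctan2(*(b[i]-b[i-1])[::-1]))),1) for i in range(4)])
for c in I:
    k=cv2.inRange(cv2.cvtColor(I[c],cv2.COLOR_BGR2HSV),(50,120,60),(75,255,255))
    h=cv2.convexHull(np.argwhere(k)[:,::-1].astype(np.int32));ap=cv2.approxPolyDP(h,6,True)[:,0];print('mat',c,np.mean([onz(c,a,3) for a in ap],0),[onz(c,a,3)[:2].round() for a in ap])
E
python3 f3.py | grep -v -e disc -e campos
```

```text
3.06675332]), 'top': array([ 3.15240252e+02,  1.94109254e+02,  8.59119761e+00,  8.59410226e+00,
       -4.10112973e-02])}
[ 6.6635e+02 -4.2190e+01  1.2000e-01 -5.2350e+01  2.1397e+02] 6.86290873807892 [  1.9  -4.6  -2.   -0.7   0.2   2.    0.2   0.2   0.   -0.3  -6.2  -2.1
 -11.9   1.5  -6.8   0.5  -6.3  -3.9]
(563, 800, 3)
F3 [ 6.3677e+02 -4.7090e+01 -5.0000e-02 -3.3320e+01  2.1048e+02] -2.589425286666565
[ 6.1  0.3 -1.3 -0.2 -0.1  0.2  5.1  0.2 -0.  -0.1 -1.2  1.  -2.8  0.
 -0.5 -0.8 -0.8 -0.4 -0.5  0.3  0.8 -0.3  0.1 -1.1  0.4  0.7]
dial centre [603.48970481 -45.58107492 210.47897823] along dn 5.623696015274801 along n 64.46887864867732 spot [546.86342434 -43.02016318   0.        ]
med 79.0 31.5
large -85.6 31.0
small -2.9 29.7
bin c [ 481.75331176 -308.77181308] [array([117.1, -11.4]), array([ 110.5, -100.3]), array([116.4, 168.9]), array([111. ,  80.1])]
mat side [479.66981876 289.9009708    3.        ] [array([396., 181.]), array([371., 374.]), array([564., 399.]), array([587., 206.])]
mat top [480.65278138 285.60466491   3.        ] [array([399., 180.]), array([373., 366.]), array([562., 392.]), array([589., 205.])]
```

View pics/ov2.png

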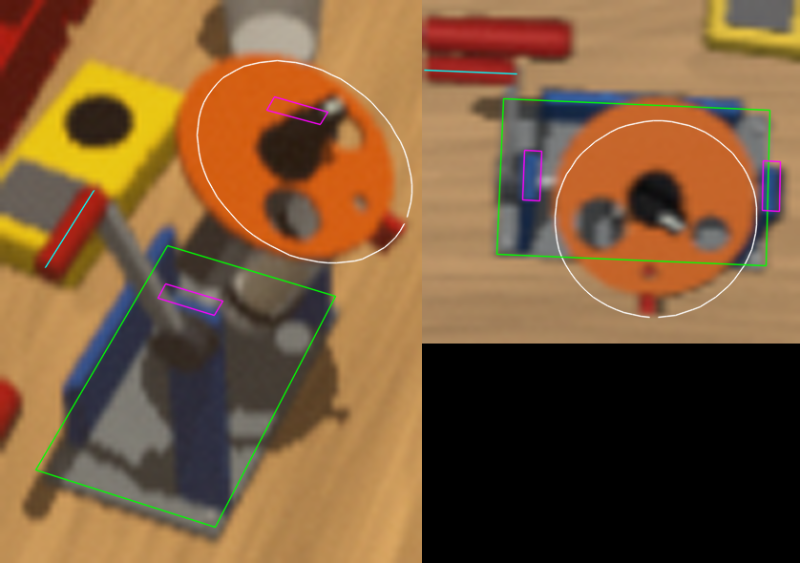

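```bash
cat > f4.py <<'E'
from fit import *
S=lambda u,v:np.array([u,v])/5.634+[214.5,134.5]
Tp=lambda u,v:np.array([u-422,v])/5.73+[274.5,159.5]
p=np.load('p.npy')
X,g=tri(S(286.5,155),Tp(656,197));print(X,g)
c,s=np.cos(p[2]),np.sin(p[2]);
C=np.array([c*(X[0]-p[0])+s*(X[1]-p[1]),-s*(X[0]-p[0])+c*(X[1]-p[1]),X[2]]);print('C feeder',C)
C[1]=0;p[3],p[4]=C[0],C[2];np.save('p.npy',p)
print('dn',(C-[0,0,155])@dn,'n',(C-[0,0,155])@nrm)
n=W([0,0,p[2]],nrm);d=W([0,0,p[2]],dn)
for nm,cc,uv in(('med','top',Tp(710,233)),('large','top',Tp(601,222)),('small','top',Tp(650,271)),('med','side',S(349,133)),('large','side',S(293,213)),('small','side',S(361,203)),('tab','side',S(390,232)),('tab','top',Tp(648,305))):
    o,r=ray(cc,uv);Y=o+r*((W(p,C)-o)@n)/(r@n)-W(p,C)
    print(nm,np.degrees(np.arctan2(Y@np.cross(n,d),Y@d)).round(1),np.linalg.norm(Y).round(1))
for cc,uv in(('side',S(334,105)),('top',Tp(672,219))):
    o,r=ray(cc,uv);Y=o+r*((W(p,C)+38*n-o)@n)/(r@n)-W(p,C)-38*n
    print('white',np.degrees(np.arctan2(Y@np.cross(n,d),Y@d)).round(1),np.linalg.norm(Y).round(1))
print('grip',W(p,C)+25*n,'n',n,'d',d)
E
python3 f4.py
```

```text
[615.49936395 -45.94669625 210.53758816] 2.9304962798309226
C feeder [-2.13019261e+01  1.77331746e-01  2.10537588e+02]
dn -5.200031841557731 n 59.25500336538548
med 60.1 36.3
large -64.8 33.9
small -1.5 41.9
med 56.2 41.7
large -57.5 33.3
small 0.9 44.9
tab -4.2 64.4
tab -0.9 62.0
white 59.8 12.0
white 72.1 6.6
grip [604.54326392 -45.62872191 233.00743932] n [-0.43792354  0.019805    0.89879405] d [-0.89787631  0.04060627 -0.43837115]
```

Now the feeder is fitted: feeder (637,-47), yaw -2.6°; dial ≈ 1.03 rad. I'll write a row-planning helper and plan the approach.

```bash
cat > g.py <<'E'
from h import *
def W(p,X): 
    c,s=np.cos(p[2]),np.sin(p[2]); X=np.array(X,float)
    return np.array([p[0]+c*X[0]-s*X[1],p[1]+s*X[0]+c*X[1],X[2]])
p=np.load('p.npy');yaw=p[2]
T=np.radians(26)
n=W([0,0,yaw],[-np.sin(T),0,np.cos(T)]);d=W([0,0,yaw],[-np.cos(T),0,-np.sin(T)])
def frame(z,x):
    z=np.array(z,float)/np.linalg.norm(z);x=np.array(x,float)-np.dot(x,z)*z;x/=np.linalg.norm(x)
    return np.c_[x,np.cross(z,x),z]
def now():
    s=env.state();return s['ee_pos'],Ro.from_euler('xyz',s['ee_rot'],degrees=True).as_matrix()
def plan(P,R,N,a=None):
    """rows from pose a (or now) to P,R in N steps; shift taken in frame at row start"""
    P0,R0=a if a else now(); P=np.array(P,float)
    rv=Ro.from_matrix(R0.T@R).as_rotvec(degrees=True); r=np.round(rv/N,1)
    if max(abs(r))>10.7 or np.linalg.norm(rv)/N>10.7: print('!! turn',np.linalg.norm(rv)/N)
    pos,Rc=P0.copy(),R0.copy()
    print('total',np.round(P-P0,1),np.round(rv,1))
    for k in range(N):
        s=np.round(Rc.T@(P0+(P-P0)*(k+1)/N-pos),0)
        if np.linalg.norm(s)>62.5: print('!! shift')
        print(*s.astype(int),*r,end='; ')
        pos=pos+Rc@s; Rc=Rc@Ro.from_rotvec(r,degrees=True).as_matrix()
    print('\nend',pos.round(1)); return pos,Rc
E
python3 - <<'E'
from g import *
G=W(p,[p[3],0,p[4]])+25*n
x=Ro.from_rotvec(n*59,degrees=True).apply(-d)
R=frame(-n,x)
print(R.round(2))
e=plan(G+75*n,R,14)
plan(G-4*n,R,2,e)
E
```

```text
[[ 0.5   0.75  0.44]
 [ 0.84 -0.55 -0.02]
 [ 0.23  0.38 -0.9 ]]
total [ 400.2 -593.    75.5] [-27.9 -11.3 104.2]
-40 -32 -5 -2.0 -0.8 7.4; -44 -26 -6 -2.0 -0.8 7.4; -47 -20 -6 -2.0 -0.8 7.4; -49 -14 -6 -2.0 -0.8 7.4; -50 -8 -6 -2.0 -0.8 7.4; -51 0 -5 -2.0 -0.8 7.4; -51 7 -4 -2.0 -0.8 7.4; -50 13 -3 -2.0 -0.8 7.4; -48 19 -2 -2.0 -0.8 7.4; -44 25 -1 -2.0 -0.8 7.4; -41 31 2 -2.0 -0.8 7.4; -37 36 2 -2.0 -0.8 7.4; -32 40 5 -2.0 -0.8 7.4; -26 44 6 -2.0 -0.8 7.4; 
end [571.6 -44.3 300.9]
total [ 34.7  -1.4 -71.4] [-0.  -0.3  0.5]
0 0 40 -0.0 -0.1 0.3; 0 0 39 -0.0 -0.1 0.3; 
end [606.3 -45.6 229.9]
```

```bash
python3 -m crank '0 -40 -32 -5 -2.0 -0.8 7.4; 0 -44 -26 -6 -2.0 -0.8 7.4; 0 -47 -20 -6 -2.0 -0.8 7.4; 0 -49 -14 -6 -2.0 -0.8 7.4; 0 -50 -8 -6 -2.0 -0.8 7.4; 0 -51 0 -5 -2.0 -0.8 7.4; 0 -51 7 -4 -2.0 -0.8 7.4; 0 -50 13 -3 -2.0 -0.8 7.4' 15
python3 -m crank '0 -48 19 -2 -2.0 -0.8 7.4; 0 -44 25 -1 -2.0 -0.8 7.4; 0 -41 31 2 -2.0 -0.8 7.4; 0 -37 36 2 -2.0 -0.8 7.4; 0 -32 40 5 -2.0 -0.8 7.4; 0 -26 44 6 -2.0 -0.8 7.4; 0 0 0 0 0 0 0; 0 0 0 0 0 0 0'
python3 - <<'E'
from g import *
G=W(p,[p[3],0,p[4]])+25*n
R=frame(-n,Ro.from_rotvec(n*59,degrees=True).apply(-d))
plan(G-4*n,R,3)
a=grab_frame('side');b=grab_frame('top')
cv2.imwrite('pics/a.png',np.hstack([cv2.resize(a[110:210,220:300],(400,500),interpolation=cv2.INTER_CUBIC),cv2.resize(b[140:240,270:350],(400,500),interpolation=cv2.INTER_CUBIC)]))
E
```

```text
time_s: 2.0
ee_pos: [401.3, 208.6, 268.6]
ee_rot: [163.6, -2.3, 103.1]
force: [1.2, 1.6, -0.3]
gripper_width: 45.6
gripper_force: 0.0
time_s: 3.0
ee_pos: [571.0, -44.1, 300.4]
ee_rot: [157.3, -13.1, 59.6]
force: [-0.2, 0.6, -0.0]
gripper_width: 45.9
gripper_force: 0.0
total [ 35.3  -1.6 -71. ] [-0.1 -0.3  0.5]
0 0 26 -0.0 -0.1 0.2; 0 0 27 -0.0 -0.1 0.2; 0 1 26 -0.0 -0.1 0.2; 
end [606.4 -45.9 229.8]
```

View pics/a.png

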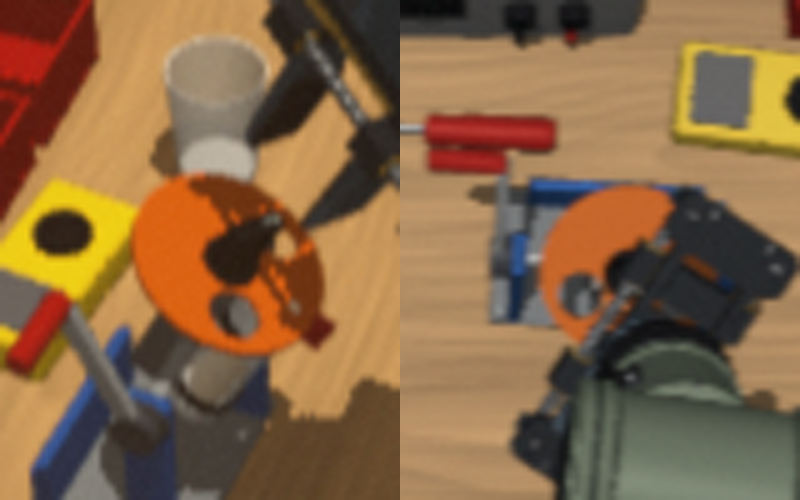

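Side: fingertips at crop (255,135)/(310,220) straddle the line to the knob at (235,245); alignment looks good. Descending and gripping.

```bash
python3 -m crank '0 0 0 26 0 -0.1 0.2; 0 0 0 27 0 -0.1 0.2; 0 0 1 20 0 -0.1 0.2; 0 0 0 6 0 0 0; 0 0 0 0 0 0 0' 
python3 -m crank '1 0 0 0 0 0 0; 1 0 0 0 0 0 0; 1 0 0 0 0 0 0; 1 0 0 0 0 0 0; 1 0 0 0 0 0 0; 1 0 0 0 0 0 0' 15
```

```text
time_s: 3.72
ee_pos: [606.8, -45.6, 230.4]
ee_rot: [157.4, -13.1, 59.0]
force: [0.5, -0.3, 0.8]
gripper_width: 45.7
gripper_force: 0.0
time_s: 4.47
ee_pos: [606.1, -45.6, 230.1]
ee_rot: [157.5, -13.1, 58.9]
force: [-4.3, 1.9, 2.1]
gripper_width: 12.0
gripper_force: 15.0
```

```bash
python3 - <<'E'
from g import *
P,R=now();x=R[:,0]
print(np.degrees(np.arctan2(-x@np.cross(n,d),-x@d)),'tilt err',np.degrees(np.arccos(-R[:,2]@n)))
E
python3 -m crank '1 0 0 0 0 0 5; 1 0 0 0 0 0 5; 1 0 0 0 0 0 5; 1 0 0 0 0 0 5; 1 0 0 0 0 0 5; 1 0 0 0 0 0 0'
```

```text
58.89151115179082 tilt err 0.15368887648157076
time_s: 5.22
ee_pos: [605.5, -44.9, 229.8]
ee_rot: [165.1, -21.2, 34.1]
force: [-5.9, 5.6, 3.2]
gripper_width: 12.4
gripper_force: 15.0
```

```bash
python3 -m crank '1 0 0 0 0 0 5; 1 0 0 0 0 0 5; 1 0 0 0 0 0 5; 1 0 0 0 0 0 5; 1 0 0 0 0 0 5; 1 0 0 0 0 0 5; 1 0 0 0 0 0 4; 1 0 0 0 0 0 1; 1 0 0 0 0 0 0'
python3 - <<'E'
from g import *
P,R=now();x=R[:,0]
print(np.degrees(np.arctan2(-x@np.cross(n,d),-x@d)),env.state()['torque'])
E
```

```text
time_s: 6.35
ee_pos: [605.2, -43.7, 229.6]
ee_rot: [-179.2, -25.7, -3.9]
force: [-6.5, 11.0, 4.0]
gripper_width: 12.2
gripper_force: 15.0
-1.17374593653944 [1.22673752 0.92906473 0.55945579]
```

```bash
python3 -m crank '0 0 0 0 0 0 0; 0 0 0 0 0 0 0; 0 0 0 0 0 0 0; 0 0 0 -20 0 0 0; 0 0 0 -50 0 0 0; 0 0 0 -50 0 0 0'
python3 - <<'E'
from g import *
yb=np.radians(-10.9);c=np.array([482,-309.,0])
g=W([c[0],c[1],yb],[-60,0,70])
R=frame([0,0,-1],[np.cos(yb),np.sin(yb),0])
print(g)
e=plan(g+[0,0,-8+90],R,8)
e=plan(g+[0,0,-8],R,3,e)
a=grab_frame('side');b=grab_frame('top')
cv2.imwrite('pics/b.png',np.hstack([cv2.resize(a[130:190,230:310],(400,300),interpolation=cv2.INTER_CUBIC),cv2.resize(b[165:225,280:360],(400,300),interpolation=cv2.INTER_CUBIC)]))
E
```

```text
time_s: 7.1
ee_pos: [554.0, -44.1, 339.0]
ee_rot: [-179.5, -25.9, -3.8]
force: [0.4, 0.3, 0.3]
gripper_width: 45.8
gripper_force: 0.0
[ 423.08247724 -297.65427342   70.        ]
total [-130.9 -253.5 -187. ] [ -2.1 -25.9   7.1]
-23 33 15 -0.3 -3.2 0.9; -22 33 15 -0.3 -3.2 0.9; -20 33 18 -0.3 -3.2 0.9; -18 34 18 -0.3 -3.2 0.9; -18 34 20 -0.3 -3.2 0.9; -15 34 21 -0.3 -3.2 0.9; -14 34 21 -0.3 -3.2 0.9; -12 34 23 -0.3 -3.2 0.9; 
end [ 422.6 -297.9  152. ]
total [  0.5   0.3 -90. ] [ 0.2 -0.3 -0.2]
0 0 30 0.1 -0.1 -0.1; 0 0 30 0.1 -0.1 -0.1; 0 -1 30 0.1 -0.1 -0.1; 
end [ 423.  -297.2   62. ]
```

View pics/b.png

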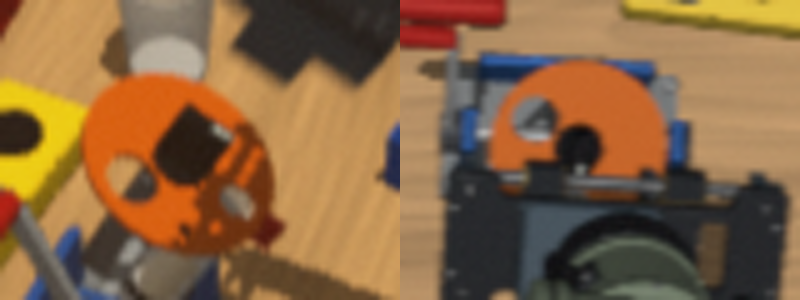

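The dial is right: medium hole (238,203) is on the line knob → red tab (268,230). On to the bin tab.

```bash
python3 -m crank '-1 -23 33 15 -0.3 -3.2 0.9; -1 -22 33 15 -0.3 -3.2 0.9; -1 -20 33 18 -0.3 -3.2 0.9; -1 -18 34 18 -0.3 -3.2 0.9; -1 -18 34 20 -0.3 -3.2 0.9; -1 -15 34 21 -0.3 -3.2 0.9; -1 -14 34 21 -0.3 -3.2 0.9; -1 -12 34 23 -0.3 -3.2 0.9; -1 0 0 0 0 0 0; -1 0 0 0 0 0 0'
python3 - <<'E'
from g import *
a=grab_frame('side');b=grab_frame('top')
cv2.imwrite('pics/c.png',np.hstack([cv2.resize(a[110:190,290:370],(400,400),interpolation=cv2.INTER_CUBIC),cv2.resize(b[205:285,345:425],(400,400),interpolation=cv2.INTER_CUBIC)]))
print(now(),proj('side',[423,-298,70]),proj('side',[423,-298,141]))
for r in models.search_frame('bin_grip','side')+models.search_frame('bin','side'): print(r['point'],r['p'])
E
```

```text
time_s: 8.45
ee_pos: [423.6, -297.5, 150.9]
ee_rot: [179.8, -0.3, -11.1]
force: [0.4, -0.4, 0.2]
gripper_width: 90.9
gripper_force: 0.0
(array([ 423.89513403, -297.16817206,  151.74380141]), array([[ 0.98155997, -0.19105958,  0.00602162],
       [-0.19103021, -0.98157075, -0.00513094],
       [ 0.00689096,  0.00388601, -0.99996871]])) [346.84544438 153.7616242 ] [349.93529072 137.39306627]
[481.7, -312.5, 18.3] 0.62
[298.0, -351.7, 22.6] 0.59
[481.9, -314.9, 18.6] 0.93
[294.6, -356.2, 26.3] 0.83
```

View pics/c.png

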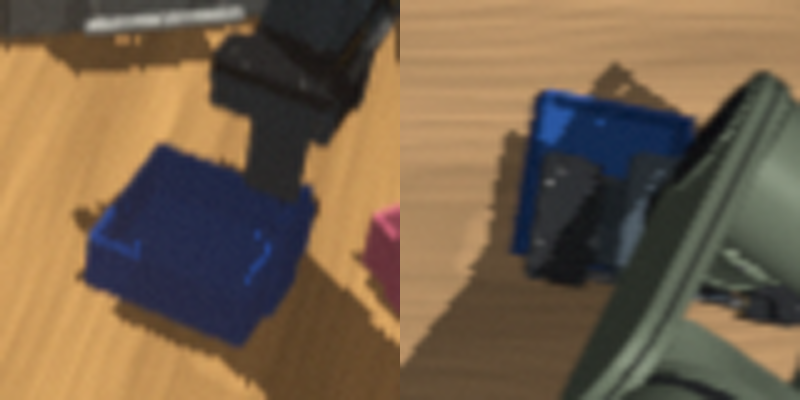

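The bin sits under the fingers, and the predicted tab pixel (347,153) matches the first picture's tab at (348,149). Descend, grip, lift.

```bash
python3 -m crank '-1 0 0 30 0 0 0; -1 0 0 30 0 0 0; -1 0 0 20 0 0 0; -1 0 0 9 0 0 0; -1 0 0 0 0 0 0'
python3 -m crank '1 0 0 0 0 0 0; 1 0 0 0 0 0 0; 1 0 0 0 0 0 0; 1 0 0 0 0 0 0; 1 0 0 0 0 0 0; 1 0 0 0 0 0 0; 1 0 0 0 0 0 0' 40
python3 -m crank '1 0 0 -10 0 0 0; 1 0 0 -10 0 0 0; 1 0 0 -10 0 0 0; 1 0 0 0 0 0 0; 1 0 0 0 0 0 0'
python3 - <<'E'
from g import *
a=grab_frame('side');b=grab_frame('top')
cv2.imwrite('pics/d.png',np.hstack([cv2.resize(a[110:190,290:370],(400,400),interpolation=cv2.INTER_CUBIC),cv2.resize(b[205:285,345:425],(400,400),interpolation=cv2.INTER_CUBIC)]))
h=cv2.cvtColor(a,cv2.COLOR_BGR2HSV)
print(env.state()['torque'])
E
```

```text
time_s: 9.28
ee_pos: [424.0, -297.9, 62.2]
ee_rot: [179.8, -0.3, -11.0]
force: [0.2, 0.5, 0.1]
gripper_width: 91.3
gripper_force: 0.0
time_s: 10.15
ee_pos: [423.8, -298.1, 62.1]
ee_rot: [179.8, -0.3, -11.1]
force: [0.1, -0.1, 1.3]
gripper_width: 39.8
gripper_force: 40.0
time_s: 10.78
ee_pos: [423.5, -297.8, 92.1]
ee_rot: [179.8, -0.3, -11.1]
force: [0.8, 0.8, -1.5]
gripper_width: 39.8
gripper_force: 40.0
[-0.00064792  0.25014324 -0.025373  ]
```

View pics/d.png

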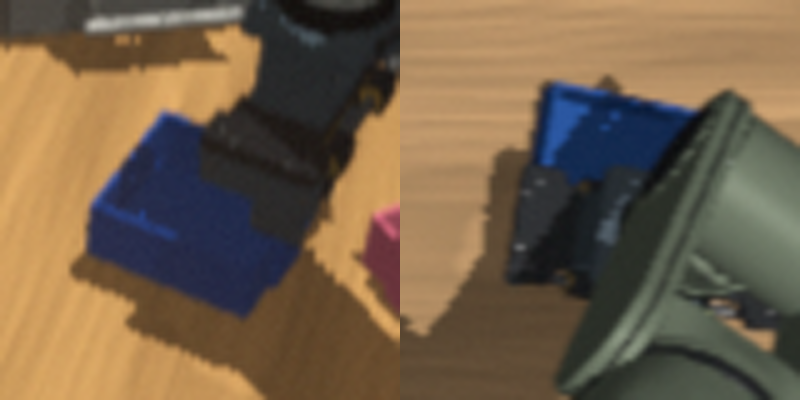

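```bash
python3 - <<'E'
from g import *
g=W(p,[-150,0,62]);R=frame([0,0,-1],[np.cos(yaw),np.sin(yaw),0])
e=plan(g+[0,0,33],R,8); plan(g+[0,0,1],R,3,e)
E
```

```text
total [ 63.6 257.4   3.2] [ 0.2 -0.2 -8.5]
2 -33 -1 0.0 -0.0 -1.1; 2 -33 0 0.0 -0.0 -1.1; 3 -33 -1 0.0 -0.0 -1.1; 3 -33 0 0.0 -0.0 -1.1; 4 -33 -1 0.0 -0.0 -1.1; 5 -33 0 0.0 -0.0 -1.1; 6 -32 -1 0.0 -0.0 -1.1; 6 -33 0 0.0 -0.0 -1.1; 
end [487.2 -40.4  95. ]
total [ -0.2   0.1 -32. ] [ 0.2 -0.2  0.3]
0 0 11 0.1 -0.1 0.1; 0 0 10 0.1 -0.1 0.1; 0 0 11 0.1 -0.1 0.1; 
end [487.2 -40.5  63. ]
```

```bash
python3 -m crank '1 2 -33 -1 0 0 -1.1; 1 2 -33 0 0 0 -1.1; 1 3 -33 -1 0 0 -1.1; 1 3 -33 0 0 0 -1.1; 1 4 -33 -1 0 0 -1.1; 1 5 -33 0 0 0 -1.1; 1 6 -32 -1 0 0 -1.1; 1 6 -33 0 0 0 -1.1; 1 0 0 0 0 0 0; 1 0 0 0 0 0 0'
python3 -m crank '1 0 0 11 0 0 0; 1 0 0 10 0 0 0; 1 0 0 9 0 0 0; 1 0 0 2 0 0 0; 1 0 0 0 0 0 0'
python3 -c "
from g import *
print(now()[0], W(p,[-150,0,62]))"
```

```text
time_s: 12.12
ee_pos: [487.1, -40.8, 94.9]
ee_rot: [179.7, -0.2, -2.2]
force: [0.5, 0.6, -1.5]
gripper_width: 39.8
gripper_force: 40.0
time_s: 12.75
ee_pos: [487.6, -40.9, 63.1]
ee_rot: [179.8, -0.3, -2.3]
force: [0.6, 0.5, -0.8]
gripper_width: 39.8
gripper_force: 40.0
[487.60516491 -40.85453166  63.06311102] [486.92468884 -40.30944635  62.        ]
```

```bash
python3 -m crank '-0.5 0 0 0 0 0 0; -0.5 0 0 0 0 0 0; -0.5 0 0 0 0 0 0; -0.5 0 0 -30 0 0 0; -0.5 0 0 -60 0 0 0; -0.5 0 0 -60 0 0 0; -0.5 0 0 -60 0 0 0; -0.5 0 0 -60 0 0 0'
python3 - <<'E'
from g import *
H=W(p,[40,114,241]);print('handle',H)
R=frame([0,0,-1],[-np.sin(yaw),np.cos(yaw),0])
e=plan(H+[0,0,-8+80],R,9); plan(H+[0,0,-8],R,3,e)
a=grab_frame('side');b=grab_frame('top')
cv2.imwrite('pics/e_s.png',a);cv2.imwrite('pics/e_t.png',b)
for r in models.search_frame('bin','side')+models.search_frame('bin','top'): print(r['point'],r['p'])
for c,i in(('side',a),('top',b)):
    print(c,[proj(c,W(p,[-90+x,y,45])).round() for x,y in((-59,-54),(59,-54),(59,54),(-59,54))])
E
```

```text
time_s: 13.75
ee_pos: [486.0, -39.4, 335.5]
ee_rot: [179.7, -0.3, -2.3]
force: [1.4, 0.1, -0.1]
gripper_width: 68.5
gripper_force: 0.0
handle [681.88104658  64.99021449 241.        ]
total [195.9 104.4 -22.5] [  0.5  -0.1 -89.7]
21 -12 3 0.1 -0.0 -10.0; 23 -9 2 0.1 -0.0 -10.0; 25 -4 3 0.1 -0.0 -10.0; 24 -1 2 0.1 -0.0 -10.0; 25 5 3 0.1 -0.0 -10.0; 23 8 3 0.1 -0.0 -10.0; 21 12 2 0.1 -0.0 -10.0; 19 16 3 0.1 -0.0 -10.0; 16 19 2 0.1 -0.0 -10.0; 
end [682.   64.7 313.1]
total [ -0.1   0.3 -80.1] [-0.2 -0.3  0.3]
0 0 27 -0.1 -0.1 0.1; 0 0 26 -0.1 -0.1 0.1; 0 0 27 -0.1 -0.1 0.1; 
end [681.8  65.  233.1]
[292.7, -354.4, 25.3] 0.97
[548.2, -49.6, 13.5] 0.74
[376.9, -104.5, 8.1] 0.19
[291.7, -358.9, 6.0] 0.75
[489.1, -51.8, 35.5] 0.43
side [array([311., 199.]), array([275., 189.]), array([262., 214.]), array([299., 226.])]
top [array([326., 240.]), array([326., 208.]), array([297., 207.]), array([296., 239.])]
```

```bash
python3 -m crank '-0.2 21 -12 3 0.1 0 -10; -0.2 23 -9 2 0.1 0 -10; -0.2 25 -4 3 0.1 0 -10; -0.2 24 -1 2 0.1 0 -10; -0.2 25 5 3 0.1 0 -10; -0.2 23 8 3 0.1 0 -10; -0.2 21 12 2 0.1 0 -10; -0.2 19 16 3 0.1 0 -10; -0.2 16 19 2 0.1 0 -10; -0.2 0 0 0 0 0 0'
python3 - <<'E'
from g import *
H=W(p,[40,114,241]);R=frame([0,0,-1],[-np.sin(yaw),np.cos(yaw),0])
plan(H+[0,0,-8],R,3)
a=grab_frame('side');b=grab_frame('top')
for c,i in(('side',a),('top',b)):
    for x,y in((-59,-54),(59,-54),(59,54),(-59,54)):
        cv2.circle(i,tuple(int(q) for q in proj(c,W(p,[-90+x,y,45])).round()),0,(255,255,255),-1)
for c in('side','top'):
    for r in models.search_frame('bin',c):
        if r['p']>.3:print(c,r['point'],r['p'])
cv2.imwrite('pics/f.png',np.hstack([cv2.resize(a[130:230,225:325],(400,400),interpolation=cv2.INTER_CUBIC),cv2.resize(b[160:260,270:370],(400,400),interpolation=cv2.INTER_CUBIC)]))
E
```

```text
time_s: 15.2
ee_pos: [682.4, 65.2, 306.8]
ee_rot: [-179.4, -0.3, 87.7]
force: [0.2, -0.3, -0.8]
gripper_width: 54.7
gripper_force: 0.0
total [ -0.5  -0.2 -73.8] [-0.6 -0.3  0.3]
0 0 25 -0.2 -0.1 0.1; 0 0 24 -0.2 -0.1 0.1; 0 0 25 -0.2 -0.1 0.1; 
end [681.8  65.5 232.8]
side [295.2, -356.4, 24.6] 0.74
side [547.6, -46.4, 16.7] 0.72
top [291.8, -364.0, 4.8] 0.9
top [554.5, -84.3, 4.4] 0.79
```

View pics/f.png

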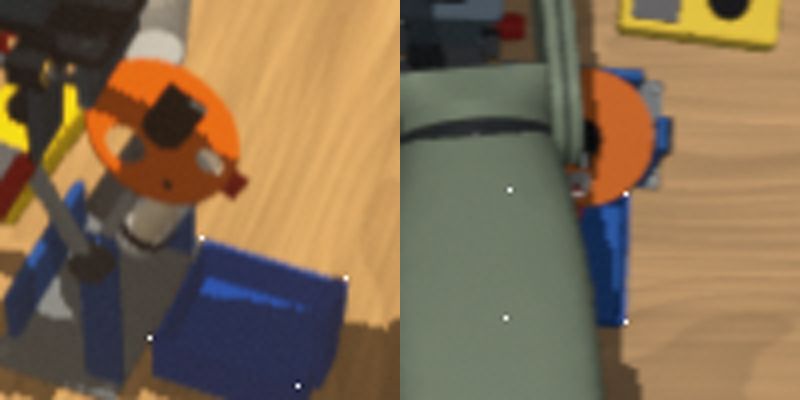

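The bin corners agree with the predicted dots (side crop (201,238), (345,278), (150,338)) to about a pixel, so the bin is well placed. Now descend onto the handle and grip.

```bash
python3 -m crank '-0.2 0 0 25 -0.2 -0.1 0.1; -0.2 0 0 24 -0.2 -0.1 0.1; -0.2 0 0 18 -0.2 -0.1 0.1; -0.2 0 0 6 0 0 0; -0.2 0 0 0 0 0 0'
python3 -m crank '1 0 0 0 0 0 0; 1 0 0 0 0 0 0; 1 0 0 0 0 0 0; 1 0 0 0 0 0 0; 1 0 0 0 0 0 0; 1 0 0 0 0 0 0' 20
```

```text
time_s: 16.02
ee_pos: [682.0, 64.6, 238.1]
ee_rot: [179.7, -0.0, 87.4]
force: [-0.2, 0.6, -0.6]
gripper_width: 54.7
gripper_force: 0.0
time_s: 16.77
ee_pos: [682.2, 64.9, 237.8]
ee_rot: [179.7, -0.0, 87.4]
force: [-0.4, 0.5, 0.8]
gripper_width: 15.6
gripper_force: 20.0
```

```bash
python3 - <<'E'
import numpy as np
a=np.radians(np.linspace(25,-63,17));P=np.c_[95*np.sin(a),-(155+95*np.cos(a))]
Q=np.zeros(2)
for k in range(1,17):
    s=np.round(P[k]-P[0]-Q,1);Q+=s;print(0,*s,end='; ')
print(P[-1]-P[0])
E
```

```text
0 -8.4 -3.5; 0 -8.8 -2.6; 0 -8.9 -1.8; 0 -9.1 -0.9; 0 -9.1 -0.0; 0 -9.1 0.8; 0 -8.9 1.7; 0 -8.8 2.6; 0 -8.4 3.4; 0 -8.1 4.1; 0 -7.7 5.0; 0 -7.2 5.6; 0 -6.6 6.3; 0 -5.9 6.9; 0 -5.3 7.5; 0 -4.5 7.9; [-124.79435466   42.97014229]
```

```bash
python3 -m crank '1 0 -8.4 -3.5 0 0 0; 1 0 -8.8 -2.6 0 0 0; 1 0 -8.9 -1.8 0 0 0; 1 0 -9.1 -0.9 0 0 0; 1 0 -9.1 0 0 0 0; 1 0 -9.1 0.8 0 0 0; 1 0 -8.9 1.7 0 0 0; 1 0 -8.8 2.6 0 0 0' 25
python3 -c "
from g import *
P,R=now();c,s=np.cos(yaw),np.sin(yaw);D=P-p[0]*np.array([1,0,0])-p[1]*np.array([0,1,0])
x=c*D[0]+s*D[1];y=-s*D[0]+c*D[1];print('feeder',x,y,P[2],R.round(2).tolist())"
```

```text
time_s: 17.77
ee_pos: [616.7, 69.0, 244.8]
ee_rot: [178.7, -0.2, 87.4]
force: [9.6, 2.2, 6.2]
gripper_width: 15.8
gripper_force: 25.0
feeder -25.334532536956715 115.03830733093127 244.80448215925838 [[0.05, 1.0, 0.02], [1.0, -0.05, 0.0], [0.0, 0.02, -1.0]]
```

```bash
python3 -m crank '1 0 -8.4 3.4 0 0 0; 1 0 -8.1 4.1 0 0 0; 1 0 -7.7 5 0 0 0; 1 0 -7.2 5.6 0 0 0; 1 0 -6.6 6.3 0 0 0; 1 0 -5.9 6.9 0 0 0; 1 0 -5.3 7.5 0 0 0; 1 0 -4.5 7.9 0 0 0; 1 0 0 0 0 0 0'
cat > ft.py <<'E'
from g import *
P,R=now();c,s=np.cos(yaw),np.sin(yaw);D=P-[p[0],p[1],0]
x=c*D[0]+s*D[1];y=-s*D[0]+c*D[1];g=P-8*R[:,2]-[p[0],p[1],0]
print('feeder TCP',round(x,1),round(y,1),P[2].round(1),'lever deg of grasp',np.degrees(np.arctan2(c*g[0]+s*g[1],g[2]-155)).round(1))
E
python3 ft.py
```

```text
time_s: 18.9
ee_pos: [560.7, 72.4, 196.1]
ee_rot: [179.2, -0.3, 87.4]
force: [3.8, 4.5, 3.8]
gripper_width: 15.3
gripper_force: 25.0
feeder TCP -81.3 115.9 196.1 lever deg of grasp -58.9
```

```bash
python3 -m crank '1 0 -1.5 2 0 0 0; 1 0 -1.5 2 0 0 0; 1 0 -1 2 0 0 0; 1 0 0 0 0 0 0; 1 0 0 0 0 0 0; 1 0 0 0 0 0 0'
python3 ft.py
python3 - <<'E'
from g import *
a=grab_frame('side');b=grab_frame('top')
cv2.imwrite('pics/g_s.png',a);cv2.imwrite('pics/g_t.png',b)
for c in('side','top'):
    for nm in('ball_a_center','big_a_center','mouth'):
        for r in models.search_frame(nm,c):
            if r['p']>.2:
                q=np.array(r['point'])-[p[0],p[1],0];cc,s=np.cos(yaw),np.sin(yaw)
                print(c,nm,np.round([cc*q[0]+s*q[1],-s*q[0]+cc*q[1],q[2]]),r['p'])
E
```

```text
time_s: 19.65
ee_pos: [558.0, 72.5, 190.7]
ee_rot: [179.0, -0.3, 87.4]
force: [5.5, 5.0, 5.7]
gripper_width: 15.3
gripper_force: 25.0
feeder TCP -84.1 115.9 190.7 lever deg of grasp -62.6
side big_a_center [ -8.  84. 172.] 0.71
side mouth [162. -98.  32.] 0.6
side mouth [-12.  87. 171.] 0.59
top ball_a_center [  2. -11. 138.] 0.46
top mouth [-28.   4. 160.] 0.69
top mouth [  6. -11. 141.] 0.44
```

```bash
python3 -m crank '1 0 -1 2 0 0 0; 1 0 -1 2 0 0 0; 1 0 0 0 0 0 0; 1 0 0 0 0 0 0; 1 0 0 0 0 0 0; 1 0 0 0 0 0 0; 1 0 0 0 0 0 0; 1 0 0 0 0 0 0; 1 0 0 0 0 0 0; 1 0 0 0 0 0 0'
python3 ft.py
python3 - <<'E'
from g import *
a=grab_frame('side')
cv2.imwrite('pics/h_s.png',a)
q=np.array([proj('side',W(p,[-90+x,y,5])) for x,y in((-52,-48),(52,-48),(52,48),(-52,48))]).astype(np.int32)
m=np.zeros(a.shape[:2],np.uint8);cv2.fillPoly(m,[q],255)
h=cv2.cvtColor(a,cv2.COLOR_BGR2HSV);k=((h[...,1]<110)&(m>0)).astype(np.uint8)
n_,l,s,ce=cv2.connectedComponentsWithStats(k)
for i in range(1,n_):print(ce[i].round(1),s[i,4],a[l==i].mean(0).round(),onz('side',ce[i],7)-W(p,[-90,0,0]))
E
```

```text
time_s: 21.3
ee_pos: [558.0, 72.6, 190.3]
ee_rot: [178.6, -0.3, 87.4]
force: [4.9, 3.9, 19.5]
gripper_width: 15.7
gripper_force: 25.0
feeder TCP -84.1 116.0 190.3 lever deg of grasp -62.8
[275.5 207.2] 112 [49. 47. 48.] [ 40.71105846 -16.35002274   7.        ]
[296.6 205.1] 8 [57. 50. 48.] [-19.32866408 -45.55778867   7.        ]
[288.  215.5] 24 [71. 63. 62.] [-6.294298    2.43146581  7.        ]
```

Tube is at its front stop (19.5 N contact). Now swing it back along the same arc.

```bash
python3 -m crank '1 0 3 -5 0 0 0; 1 0 3 -5 0 0 0; 1 0 4.5 -7.9 0 0 0; 1 0 5.3 -7.5 0 0 0; 1 0 5.9 -6.9 0 0 0; 1 0 6.6 -6.3 0 0 0; 1 0 7.2 -5.6 0 0 0; 1 0 7.7 -5 0 0 0; 1 0 8.1 -4.1 0 0 0; 1 0 8.4 -3.4 0 0 0'; python3 ft.py
python3 -m crank '1 0 8.8 -2.6 0 0 0; 1 0 8.9 -1.7 0 0 0; 1 0 9.1 -0.8 0 0 0; 1 0 9.1 0 0 0 0; 1 0 9.1 0.9 0 0 0; 1 0 8.9 1.8 0 0 0; 1 0 8.8 2.6 0 0 0; 1 0 8.4 3.5 0 0 0; 1 0 0 0 0 0 0'; python3 ft.py
```

```text
time_s: 22.6
ee_pos: [604.6, 69.7, 239.0]
ee_rot: [-179.3, -0.1, 87.4]
force: [-14.0, 3.6, 2.6]
gripper_width: 15.6
gripper_force: 25.1
feeder TCP -37.4 115.2 239.0 lever deg of grasp -22.1
time_s: 23.72
ee_pos: [679.9, 64.7, 238.1]
ee_rot: [-180.0, 0.0, 87.4]
force: [-5.1, -0.1, 4.4]
gripper_width: 15.5
gripper_force: 25.0
feeder TCP 38.1 113.6 238.1 lever deg of grasp 22.7
```

```bash
python3 -m crank '1 0 2 1 0 0 0; 1 0 2 1 0 0 0; 1 0 2 1 0 0 0; 1 0 1 0 0 0 0; 1 0 0 0 0 0 0; 1 0 0 0 0 0 0'; python3 ft.py
```

```text
time_s: 24.48
ee_pos: [682.3, 64.6, 236.9]
ee_rot: [-179.5, 0.0, 87.4]
force: [-18.9, 0.2, 13.7]
gripper_width: 15.4
gripper_force: 25.0
feeder TCP 40.5 113.6 236.9 lever deg of grasp 24.3
```

```bash
python3 -m crank '-0.2 0 0 0 0 0 0; -0.2 0 0 0 0 0 0; -0.2 0 0 0 0 0 0; -0.2 0 0 -20 0 0 0; -0.2 0 0 -40 0 0 0; -0.2 0 0 -40 0 0 0'; 
python3 - <<'E'
from g import *
g=W(p,[-150,0,62]);R=frame([0,0,-1],[np.cos(yaw),np.sin(yaw),0])
e=plan(g+[0,0,270],R,9); 
a=grab_frame('side');cv2.imwrite('pics/i_s.png',a)
for nm in('ball_a_center','big_a_center','handle'):
    for r in models.search_frame(nm,'side'):
        if r['p']>.2:
            q=np.array(r['point'])-[p[0],p[1],0];cc,s=np.cos(yaw),np.sin(yaw)
            print(nm,np.round([cc*q[0]+s*q[1],-s*q[0]+cc*q[1],q[2]]),r['p'])
E
```

```text
time_s: 25.22
ee_pos: [689.0, 64.5, 335.2]
ee_rot: [179.7, -0.0, 87.5]
force: [0.2, -0.6, 0.1]
gripper_width: 55.1
gripper_force: 0.0
total [-202.  -104.9   -3.2] [ 0.2 -0.2 90. ]
-13 -22 0 0.0 -0.0 10.0; -16 -19 0 0.0 -0.0 10.0; -19 -17 1 0.0 -0.0 10.0; -22 -12 0 0.0 -0.0 10.0; -24 -9 0 0.0 -0.0 10.0; -25 -4 0 0.0 -0.0 10.0; -25 0 1 0.0 -0.0 10.0; -25 4 0 0.0 -0.0 10.0; -24 9 0 0.0 -0.0 10.0; 
end [486.9 -40.6 332.2]
handle [ -9.  18. 212.] 0.65
```

```bash
python3 - <<'E'
from g import *
a=cv2.imread('pics/i_s.png')
def red(i):
    h=cv2.cvtColor(i,cv2.COLOR_BGR2HSV);k=(((h[...,0]<6)|(h[...,0]>173))&(h[...,1]>150)&(h[...,2]>60)).astype(np.uint8)
    k[:150]=0;k[195:]=0;k[:,:220]=0;k[:,295:]=0
    n_,l,s,ce=cv2.connectedComponentsWithStats(k);return [(ce[j].round(1).tolist(),int(s[j,4])) for j in range(1,n_) if s[j,4]>4]
for f in('s0','e_s','i_s'):print(f,red(cv2.imread(f'pics/{f}.png')))
q=np.array([proj('side',W(p,[-90+x,y,5])) for x,y in((-52,-48),(52,-48),(52,48),(-52,48))]).astype(np.int32)
for f in('e_s','i_s'):
    a=cv2.imread(f'pics/{f}.png');m=np.zeros(a.shape[:2],np.uint8);cv2.fillPoly(m,[q],255)
    h=cv2.cvtColor(a,cv2.COLOR_BGR2HSV);k=((h[...,1]<120)&(m>0)).astype(np.uint8)
    n_,l,s,ce=cv2.connectedComponentsWithStats(k)
    for i in range(1,n_):
        if s[i,4]>3:print(f,ce[i].round(1),s[i].tolist(),a[l==i].mean(0).round(),(onz('side',ce[i],7)-W(p,[-90,0,0])).round())
a=cv2.imread('pics/i_s.png')
np.set_printoptions(linewidth=220)
print(cv2.cvtColor(a,cv2.COLOR_BGR2HSV)[192:228:1,262:312,1])
E
```

```text
s0 [([227.5, 175.6], 84), ([283.7, 175.1], 9)]
e_s [([227.5, 175.6], 84), ([283.4, 175.6], 7)]
i_s [([227.5, 175.6], 71), ([283.4, 175.6], 8)]
e_s [283.5 210.3] [268, 198, 38, 24, 363] [69. 42. 38.] [ 13. -13.   7.]
e_s [281.5 224.5] [264, 217, 35, 15, 138] [74. 45. 41.] [ 2. 41.  7.]
i_s [286.  216.8] [264, 201, 44, 31, 714] [76. 49. 45.] [-2.  9.  7.]
[[ 66  72  62 ... 138 137 136]
 [ 50  51  48 ... 139 138 136]
 [ 45  47  44 ... 138 139 137]
 ...
 [142 136 133 ... 141 147 146]
 [141 146 145 ... 139 143 141]
 [142 140 138 ... 144 143 141]]
```

Handle and red tab are back at their starting pixels. Check the balls with a tighter threshold once the arm is beside the bin, with the rotation on the way.

```bash
python3 -m crank '-0.5 -13 -22 0 0 0 10; -0.5 -16 -19 0 0 0 10; -0.5 -19 -17 1 0 0 10; -0.5 -22 -12 0 0 0 10; -0.5 -24 -9 0 0 0 10; -0.5 -25 -4 0 0 0 10; -0.5 -25 0 1 0 0 10; -0.5 -25 4 0 0 0 10; -0.5 -24 9 0 0 0 10; -0.5 0 0 0 0 0 0'
python3 - <<'E'
from g import *
g=W(p,[-150,0,62]);R=frame([0,0,-1],[np.cos(yaw),np.sin(yaw),0]);plan(g+[0,0,1],R,6)
q=np.array([proj('side',W(p,[-90+x,y,5])) for x,y in((-52,-48),(52,-48),(52,48),(-52,48))]).astype(np.int32)
for f in('h_s','i_s'):
    a=cv2.imread(f'pics/{f}.png');m=np.zeros(a.shape[:2],np.uint8);cv2.fillPoly(m,[q],255)
    for th in(60,85):
        h=cv2.cvtColor(a,cv2.COLOR_BGR2HSV);k=((h[...,1]<th)&(m>0)).astype(np.uint8)
        n_,l,s,ce=cv2.connectedComponentsWithStats(k)
        for i in range(1,n_):
            if s[i,4]>2:print(f,th,ce[i].round(1),s[i].tolist(),a[l==i].mean(0).round(),(onz('side',ce[i],7)-W(p,[-90,0,0])).round())
E
```

```text
time_s: 26.68
ee_pos: [485.0, -40.9, 330.4]
ee_rot: [-180.0, -0.1, -2.6]
force: [0.4, -0.3, 0.7]
gripper_width: 68.4
gripper_force: 0.0
total [   1.9    0.6 -267.4] [-0.  -0.1  0. ]
0 0 45 -0.0 -0.0 0.0; 0 0 44 -0.0 -0.0 0.0; 1 0 45 -0.0 -0.0 0.0; 0 0 44 -0.0 -0.0 0.0; 0 0 45 -0.0 -0.0 0.0; 0 -1 44 -0.0 -0.0 0.0; 
end [486.8 -39.9  63.4]
h_s 60 [275.6 207. ] [270, 199, 11, 17, 85] [48. 48. 49.] [ 40. -17.   7.]
h_s 60 [296.7 205.2] [296, 204, 3, 3, 6] [53. 50. 49.] [-20. -45.   7.]
h_s 60 [287.7 215.5] [286, 214, 4, 4, 14] [73. 72. 73.] [-5.  3.  7.]
h_s 85 [275.5 206.8] [270, 198, 11, 18, 98] [48. 47. 48.] [ 41. -18.   7.]
h_s 85 [296.7 205.2] [296, 204, 3, 3, 6] [53. 50. 49.] [-20. -45.   7.]
h_s 85 [287.9 215.4] [286, 213, 5, 6, 19] [72. 67. 67.] [-6.  2.  7.]
i_s 60 [272.  210.6] [270, 209, 5, 5, 17] [73. 71. 73.] [47.  0.  7.]
i_s 60 [278.2 212.8] [276, 211, 5, 5, 19] [73. 70. 73.] [26.  2.  7.]
i_s 60 [288.  215.5] [286, 214, 5, 4, 16] [74. 73. 76.] [-6.  2.  7.]
i_s 85 [271.8 210.6] [269, 208, 6, 6, 26] [72. 64. 65.] [47.  0.  7.]
i_s 85 [278.1 212.9] [276, 211, 5, 5, 22] [73. 68. 70.] [26.  3.  7.]
i_s 85 [287.9 215.5] [286, 213, 5, 6, 24] [74. 68. 68.] [-6.  3.  7.]
```

Three blobs of the small ball size are in the bin at side pixels (272,211), (278,213), (288,215). Re-grip the bin.

```bash
python3 -m crank '-0.5 0 0 45 0 0 0; -0.5 0 0 44 0 0 0; -0.5 1 0 45 0 0 0; -0.5 0 0 44 0 0 0; -0.5 0 0 45 0 0 0; -0.5 1 -1 35 0 0 0; -0.5 0 0 9 0 0 0; -0.5 0 0 0 0 0 0'
python3 -m crank '1 0 0 0 0 0 0; 1 0 0 0 0 0 0; 1 0 0 0 0 0 0; 1 0 0 0 0 0 0; 1 0 0 0 0 0 0; 1 0 0 0 0 0 0' 40
python3 -m crank '1 0 0 -5 0 0 0; 1 0 0 -10 0 0 0; 1 0 0 -10 0 0 0; 1 0 0 -10 0 0 0; 1 0 0 -10 0 0 0; 1 0 0 -5 0 0 0; 1 0 0 0 0 0 0'
python3 - <<'E'
from g import *
y=np.radians(7.4);g=W([480,288,y],[-60,0,66]);R=frame([0,0,-1],[np.cos(y),np.sin(y),0])
e=plan(g+[0,0,45],R,14); plan(g,R,4,e)
E
```

```text
time_s: 27.68
ee_pos: [490.3, -39.3, 64.3]
ee_rot: [-180.0, -0.2, -2.5]
force: [-0.5, 0.5, 0.0]
gripper_width: 68.3
gripper_force: 0.0
time_s: 28.42
ee_pos: [490.4, -39.7, 65.4]
ee_rot: [-180.0, -0.4, -2.6]
force: [-1.5, -0.8, 5.8]
gripper_width: 39.7
gripper_force: 40.0
time_s: 29.3
ee_pos: [489.9, -39.6, 115.0]
ee_rot: [-180.0, -0.3, -2.6]
force: [-0.3, -0.1, -2.7]
gripper_width: 40.0
gripper_force: 40.0
total [-69.4 319.8  -4. ] [  0.   -0.3 -10. ]
-6 -23 0 0.0 -0.0 -0.7; -6 -22 1 0.0 -0.0 -0.7; -5 -23 0 0.0 -0.0 -0.7; -5 -23 0 0.0 -0.0 -0.7; -5 -23 0 0.0 -0.0 -0.7; -5 -23 1 0.0 -0.0 -0.7; -4 -23 0 0.0 -0.0 -0.7; -4 -23 0 0.0 -0.0 -0.7; -4 -23 0 0.0 -0.0 -0.7; -3 -23 1 0.0 -0.0 -0.7; -3 -23 0 0.0 -0.0 -0.7; -3 -23 0 0.0 -0.0 -0.7; -3 -23 0 0.0 -0.0 -0.7; -2 -24 1 0.0 -0.0 -0.7; 
end [420.7 280.6 110.7]
total [ -0.2  -0.3 -44.7] [ 0.  -0.3 -0.2]
0 0 11 0.0 -0.1 -0.0; 0 0 11 0.0 -0.1 -0.0; 0 0 11 0.0 -0.1 -0.0; 0 0 12 0.0 -0.1 -0.0; 
end [420.9 280.6  65.7]
```

```bash
python3 -m crank '1 -3 -10 0 0 0 -0.5; 1 -5 -17 0 0 0 -0.7; 1 -5 -23 0 0 0 -0.7; 1 -5 -23 0 0 0 -0.7; 1 -5 -23 0 0 0 -0.7; 1 -5 -23 0 0 0 -0.7; 1 -4 -23 0 0 0 -0.7; 1 -4 -23 0 0 0 -0.7; 1 -4 -23 0 0 0 -0.7; 1 -3 -23 0 0 0 -0.7'
python3 -m crank '1 -3 -23 0 0 0 -0.7; 1 -3 -23 0 0 0 -0.7; 1 -3 -23 0 0 0 -0.7; 1 -3 -17 0 0 0 -0.7; 1 -2 -13 0 0 0 -0.5; 1 -1 -7 0 0 0 0; 1 0 0 0 0 0 0; 1 0 0 0 0 0 0'
python3 - <<'E'
from g import *
y=np.radians(7.4);g=W([480,288,y],[-57.5,0,69]);R=frame([0,0,-1],[np.cos(y),np.sin(y),0])
plan(g,R,5)
E
```

```text
time_s: 30.55
ee_pos: [443.1, 172.7, 114.2]
ee_rot: [180.0, -0.2, 4.3]
force: [-0.4, 0.5, -2.0]
gripper_width: 39.9
gripper_force: 40.0
time_s: 31.55
ee_pos: [419.2, 274.7, 114.3]
ee_rot: [180.0, -0.3, 7.5]
force: [-0.6, -0.2, -1.8]
gripper_width: 39.7
gripper_force: 40.0
total [  3.8   5.9 -45.3] [ 0.  -0.3  0.1]
1 -1 9 0.0 -0.1 0.0; 1 -1 9 0.0 -0.1 0.0; 1 -1 9 0.0 -0.1 0.0; 1 -1 9 0.0 -0.1 0.0; 0 -1 9 0.0 -0.1 0.0; 
end [422.6 280.1  69.3]
```

```bash
python3 -m crank '1 1 -1 9 0 0 0; 1 1 -1 9 0 0 0; 1 1 -1 9 0 0 0; 1 1 -1 9 0 0 0; 1 1 -1 7 0 0 0; 1 0 0 2 0 0 0; 1 0 0 0 0 0 0; 1 0 0 0 0 0 0'
```

```text
time_s: 32.55
ee_pos: [423.8, 280.8, 69.6]
ee_rot: [180.0, -0.3, 7.5]
force: [-0.3, -0.6, -2.2]
gripper_width: 39.9
gripper_force: 40.0
```

```bash
python3 -m crank '1 0 0 1 0 0 0; 1 0 0 0 0 0 0'; python3 -m crank '1 0 0 1 0 0 0; 1 0 0 0 0 0 0';python3 -m crank '1 0 0 1 0 0 0; 1 0 0 0 0 0 0'
```

```text
time_s: 32.8
ee_pos: [423.8, 280.8, 68.6]
ee_rot: [180.0, -0.3, 7.5]
force: [0.8, 0.6, -0.8]
gripper_width: 39.6
gripper_force: 40.0
time_s: 33.05
ee_pos: [423.8, 280.8, 68.4]
ee_rot: [180.0, -0.3, 7.5]
force: [-1.9, -1.5, 6.1]
gripper_width: 39.9
gripper_force: 40.0
time_s: 33.3
ee_pos: [423.8, 280.9, 68.4]
ee_rot: [180.0, -0.4, 7.5]
force: [-4.5, -1.8, 14.1]
gripper_width: 39.6
gripper_force: 40.0
```

Touched down. Release, lift, move aside and check.

```bash
python3 -m crank '1 0 0 -2 0 0 0; -0.5 0 0 0 0 0 0; -0.5 0 0 0 0 0 0; -0.5 0 0 0 0 0 0; -0.5 0 0 -30 0 0 0; -0.5 0 0 -60 0 0 0; -0.5 0 0 -60 0 0 0; -0.5 0 0 -60 0 0 0; -0.5 -50 0 0 0 0 0; -0.5 -50 0 0 0 0 0'
python3 - <<'E'
from g import *
a=grab_frame('side');b=grab_frame('top');cv2.imwrite('pics/z_s.png',a);cv2.imwrite('pics/z_t.png',b)
for c in('side','top'):
    for r in models.search_frame('bin',c):
        if r['p']>.3:print(c,np.round(r['point']),round(r['p'],2))
h=cv2.cvtColor(a,cv2.COLOR_BGR2HSV)
k=((h[...,0]>100)&(h[...,0]<130)&(h[...,1]>130)).astype(np.uint8);k[:260]=0;k[:,:235]=0;k[:,330:]=0
n_,l,s,ce=cv2.connectedComponentsWithStats(k);j=1+np.argmax(s[1:,4]);print('blue',s[j])
y=np.radians(7.4);Z=[480,288,y]
pr=[proj('side',W(Z,[i,jj,z])) for i in(-59,59) for jj in(-54,54) for z in(3,48)];print('pred bbox',np.min(pr,0),np.max(pr,0))
q=np.array([proj('side',W(Z,[i,jj,8])) for i,jj in((-52,-48),(52,-48),(52,48),(-52,48))]).astype(np.int32)
m=np.zeros(a.shape[:2],np.uint8);cv2.fillPoly(m,[q],255)
g_=((h[...,1]<85)&(m>0)).astype(np.uint8);n_,l,s,ce=cv2.connectedComponentsWithStats(g_)
for i in range(1,n_):
    if s[i,4]>3:print(ce[i].round(1),s[i].tolist(),a[l==i].mean(0).round(),onz('side',ce[i],10).round())
k=((h[...,0]>50)&(h[...,0]<75)&(h[...,1]>120)).astype(np.uint8);n_,l,s,ce=cv2.connectedComponentsWithStats(k);j=1+np.argmax(s[1:,4]);print('green',s[j])
for nm in('tape','gear','meter','spray'):print(nm,[np.round(r['point']).tolist() for r in models.search_frame(nm,'side')[:1]])
E
```

```text
time_s: 34.55
ee_pos: [322.7, 267.5, 278.4]
ee_rot: [-180.0, -0.4, 7.5]
force: [-0.6, -0.3, 0.3]
gripper_width: 67.9
gripper_force: 0.0
side [480. 280.  10.] 0.57
top [481. 285.   5.] 0.77
top [ 294. -360.    3.] 0.58
blue [ 246  288   54   53 1912]
pred bbox [244.45723126 286.37963849] [298.64757428 340.6421501 ]
[254.8 313.2] [252, 311, 6, 5, 25] [131. 129. 127.] [525. 296.  10.]
[261.9 314.1] [260, 312, 5, 5, 22] [136. 134. 131.] [507. 293.  10.]
[273.9 316.1] [272, 314, 5, 5, 22] [139. 136. 133.] [475. 288.  10.]
green [ 226  279   89   83 3021]
tape [[386.0, 102.0, 18.0]]
gear []
meter [[798.0, -171.0, 32.0]]
spray [[751.0, 265.0, 116.0]]
```

```bash
python3 -c "
from workcell import env
print(env.job_done())"
```

```text
the job is handed in; nothing more can be done
None
```

I handed the job in at about 35 s: the dial is on the medium hole, the tube is back at its rest stop, and the blue bin with all three small balls stands in the middle of the green mat, by the last camera check.

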